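Zero the gauge and press the sample disc

TASK

Press the sample that is loaded in the die of the bench lever press. With the lever still locked, turn the rim of the dial gauge until the triangle that marks zero stands under the tip of the pointer, and leave the rim so; then flip the safety catch over towards the press so that it frees the lever, and pull the lever by its grip all the way forward to its stop. Finish while holding the lever there by the grip against its return spring, and leave the other things on the bench where they are.

Things in the scene. Friction and masses are not known exactly. Their poses are not given: they have to be found in the camera images.
- press: grey cast bench lever press, fixed. Base plate 260 x 160 x 22 mm, head 215 x 60 mm, head's top 195 mm above the bench. Origin on the bench under the lever's shaft; -x is its front (ram and die, faces the robot), +y its left (dial gauge), -y its right (lever), z up. 'Press frame' figures below are mm in this frame. Position and yaw vary
- press_lever (a joint): lever, shaft along the press's y axis 160 mm above the bench. 0 = rest, leaning back 35 degrees from vertical; grows as the grip is pulled over the top towards the press's front, to the firm stop at 1.30 rad (40 degrees forward). A spring pulls it back: about 4 N at the grip at rest, 9 N at the stop. The closed catch blocks it after about 0.05 rad
- lever_grip: black ribbed round grip at the lever's end, 25 mm diameter, 86 mm long along the press's y axis, pointing outwards to the right. Origin at its middle: press frame (86, -95, 283) at rest, (-95, -95, 276) at the stop; the flat steel stem lies 50 mm inboard of it
- lever_pivot (a point): point on the lever's shaft axis at the grip's middle, press frame (0, -95, 160); the grip's origin moves on a 150 mm circle round it, in the press's x-z plane
- catch (a joint): flip-over safety catch. 0 = closed: its steel blade (36 x 14 mm) lies level across the front of the lever's stem and its ball-ended stalk stands upright. Grows as the ball is pushed to the press's left (+y) and down onto the head; the blade then stands up inboard of the stem. Lever free from 1.3 rad, stop at 1.55. Past about 1.1 rad it falls to the stop by itself and stays
- catch_ball (a point): centre of the black ball (18 mm diameter) on the catch's 6 mm stalk, 38 mm from the axle, which runs along the press's x axis through press frame (any, -26, 207). Ball at (-50, -26, 245) when closed, about (-50, 12, 208) when flipped. About 0.5 N moves it. The head's top under it is at 195 mm
- dial_bezel (a joint): turning angle of the gauge's rim, positive anticlockwise from above; 0 = zero mark at the resting pointer. Light friction (0.06 N m), stays where it is left, no stop within a turn either way. Starts 0.5 to 2 rad anticlockwise of zero
- dial_centre (a point): centre of the dial face, which looks straight up; press frame (-75, 80, 237). The turning rim is a knurled steel ring 60 mm diameter, from 223 to 240 mm above the bench, free all round (fixed case under it 52 mm wide, 202 to 223 mm; bracket below ends at 183 mm); face and scale turn with the rim
- zero_mark (a point): zero mark on the scale: solid black triangle, the only one, pointing inward; this point lies 21 mm from dial_centre. The scale has 40 small divisions of 9 degrees, every fourth line longer
- needle_tip (a point): tip of the black pointer, 21 mm from dial_centre (its thick tail on the other side is only 10 mm). It does not turn with the rim; it turns anticlockwise by 2.9 rad per rad of lever
- needle_rest (a point): unmarked fixed point on the dial, 21 mm from dial_centre, over which the pointer's tip stands while the lever is at rest
- spare_die_ring: loose steel ring 38 mm diameter, 26 mm high, standing on the press's base plate; origin at its underside; leave alone
- sample_disc: loose white plastic disc 90 mm diameter, 16 mm thick, 28 mm hole, on the bench in front of the press; leave alone
- objective: loose black lens barrel 44 mm diameter, 80 mm high, standing; leave alone
- sample_vial: loose glass vial 26 mm diameter, 52 mm high, standing; leave alone
- tweezers: loose steel tweezers 110 mm long, lying; leave alone
- screwdriver: loose screwdriver 170 mm long, lying right of the press; leave alone
- beaker: loose glass beaker 68 mm diameter, 85 mm high; leave alone
- wash_bottle: loose white bottle 68 mm diameter, 160 mm high; leave alone

How it is judged:
By the outcome, as a careful person would: the job done as asked, in the order asked, and still so for the second after the job is handed in, while the arm keeps its last pose, push and grip.
It also fails if it takes over 69 s, if anything falls off the work surface, if the arm or the gripper's body presses on something with over 40 N, if the wrist force passes 120 N, or if a joint passes its speed limit or range.

ROBOT

A 7-joint arm with a two-finger parallel gripper is mounted at the origin on the work surface. World frame = base frame: x ahead of the robot, y to its left, z up, the work surface at z = 0. Lengths are in m, angles in rad, forces in N, time in s.
With the tool pointing down it reaches from about 0.4 to 0.875 m from the base axis. Payload 19.3 kg.
Tool frame: the origin (TCP) lies at the very end of the fingers, on their centre line; the grasp point (between the pads) lies 19 mm behind it; z points along the fingers, y is the line along which they close (so a half turn about z gives the same grasp; the last joint's range is limited). The gripper opens to 85 mm and grips with 20 to 120 N. Pads are 22 mm wide; open, the fingers measure 114 mm over their backs; the gripper's body (76 mm by 85 mm) begins 54 mm behind the grasp point. The pads swing forward as they close: fully open they stand 13 mm farther back than shut.
Start: joints at [1.184, 0.521, -0.036, 1.599, 0.021, 1.021, -0.113], TCP at [0.195, -0.594, 0.231] pointing down, gripper open.
Joint ranges: [-2.91, 2.91], [-0.3, 2.13], [-1.5, 1.42], [0.17, 2.43], [-1.26, 4.41], [0.16, 1.93], [-2.52, 2.52]. Speed limits (rad/s): [1.89, 1.89, 2.39, 2.39, 3.01, 3.01, 3.01].

INTERFACE

Orientations are given as [roll, pitch, yaw] about the fixed x, y, z axes, in that order (R = Rz(yaw) Ry(pitch) Rx(roll)).
In Python, from workcell import bot gives the robot as it stands.
- The arm moves only by the tool carry_out, never from a script. Its argument "rows" is a list that holds one entry, the list of rows, each a list of 4 numbers: the shift along the tool's x, y, z in m, then the turn about the tool's z in degrees. In form: [[[x, y, z, twist], ...]]. A call has 1 to 12 rows; each row is the pose to reach, as a shift and turn from the pose commanded when the call began, along the tool's axes at that moment; what a row does not reach only later rows make up. A row lasts 1/12 s, in which the tool goes at most 41.7 mm and 7.16 degrees, less where a joint would pass 70% of its speed; a pose out of reach is approached as far as the arm can. A call with a gripper value outside its range is refused whole. "grip" is the finger opening in m, from 0 to 0.0854, set as the call begins (left out, the last holds). The fingers move at their own pace and stop on an object; "grip_force" is the grip in N (left out, the last holds). Time passes only in rows, so rows that repeat a pose let the fingers close. It gives the time, the measured TCP pose, the force, the opening and the grip force at its end, in the units of the state.
- bot.observe(): the state, without advancing time (a new reading comes with each control period).
- bot.grab_frame(name): name is "side" or "top" or "wrist"; returns a dict with "pixels" (480x640x3 uint8, red, green, blue), "K" (3x3 intrinsics, pixels), "k1" (the pictures are not rectified: a ray, as slopes to the right and down, at radius r is drawn at 1 + k1 r^2 times it, then the intrinsics apply), "pose" (4x4, takes a point from camera to world coordinates). Camera axes: x right, y down, z forward; pixel columns grow to the right and rows downward; lengths in m; the calibration is good to about 2 mm. A picture is of the moment at which its call begins. There is no depth.
- bot.job_done(): hands the job in; it is judged then, once.
Trained networks look in a picture, given as the dict that the camera call returned (one of the last four; its "shot" number tells which), for a name from the list of things; names that differ only in an ending like _2 or _b are one class to them, and where a whole thing is asked for, a point or a joint stands for the part that bears it (a point fixed in the world has none). Each returns a list of dicts, best first, with "conf" (0 to 1); they miss things now and then, are a little off and sometimes report something else, mostly with a low value. They report only what shows in the picture. A call takes as long as a camera call.
- bot.look_for(picture, label): "position" ([column, row] in pixels, amid what is visible of it).
- bot.regions_of(picture, label): "region" (480x640 bool, what is visible of it) and "position" ([column, row] in pixels, amid what is visible of it).
- bot.spot_point(picture, label): "position" ([column, row] in pixels: a listed point, or the origin of a listed thing).
The state is a dict: "clock": time; "qpos": joint angles; "qd": joint speeds; "joint_efforts": joint torques, N m; "position": TCP position; "tool_rot": TCP orientation; "force": force on the tool from outside, world axes, zero at the start; "moment": the same for the moment, N m; "grip_width": finger opening in m; "finger_force": force on a finger pad.
Only numpy, scipy, OpenCV 4.12 (cv2) and the standard library are available. Lean on these libraries where they do the work, as an engineer would, in place of code of your own. Each camera call takes 0.05 s, during which the arm holds its last target. There are 200 camera calls.

## Working session

There is one attempt and no reset: what is moved stays moved. The work goes in short steps, Python scripts to look and compute and a tool call to move; the robot and the scene stay as the last step left them, time stands still between calls to the robot, and variables do not carry over. Pictures are saved under pics/ and viewed, at most 10 in all, crops included, and the job is handed in when it is done.

Besides the shell and the picture viewer there is one more tool, called after "Request:" by a JSON object that holds its "name" and its "arguments". carry_out: Moves the arm, as the interface text tells. Its arguments: {"type":"object","properties":{"rows":{"type":"array","items":{"type":"array","items":{"type":"array","items":{"type":"number"}}}},"grip":{"type":"number"},"grip_force":{"type":"number"}},"required":["rows"]}

```bash
mkdir -p pics; cat > h.py <<'E'
import numpy as np, cv2
from scipy.spatial.transform import Rotation as R
from workcell import bot
def ray(p,uv):
    K=p["K"];k=p["k1"]; d=np.array([(uv[0]-K[0,2])/K[0,0],(uv[1]-K[1,2])/K[1,1]]); s=d.copy()
    for _ in range(20): s=d/(1+k*(s@s))
    T=p["pose"]; v=T[:3,:3]@np.array([s[0],s[1],1]); return T[:3,3],v/np.linalg.norm(v)
def proj(p,X):
    T=p["pose"];c=T[:3,:3].T@(np.asarray(X)-T[:3,3]); s=c[:2]/c[2]; s=s*(1+p["k1"]*(s@s)); K=p["K"]
    return np.array([K[0,0]*s[0]+K[0,2],K[1,1]*s[1]+K[1,2]])
def atz(p,uv,z):
    o,v=ray(p,uv); return o+v*(z-o[2])/v[2]
def save(p,n,crop=None,sc=1):
    im=p["pixels"][:,:,::-1]
    if crop: im=im[crop[1]:crop[3],crop[0]:crop[2]]
    cv2.imwrite("pics/"+n,cv2.resize(im,None,fx=sc,fy=sc,interpolation=cv2.INTER_CUBIC))
def rot(): return R.from_euler('xyz',bot.observe()["tool_rot"]).as_matrix()
E
python3 - <<'E'
from h import *
o=bot.observe(); print({k:np.round(v,3) for k,v in o.items()}); print(rot().round(3))
for n in ["top","side"]:
    p=bot.grab_frame(n); save(p,n+"1.png"); print(n,p["pose"].round(3).tolist(),p["K"][0,0],p["k1"])
    for l in ["lever_grip","lever_pivot","catch_ball","dial_centre","zero_mark","needle_tip","press","spare_die_ring"]:
        print(l,[(np.round(r["position"],1).tolist(),round(r["conf"],2)) for r in bot.spot_point(p,l)[:2]])
E
```

```text
{'clock': np.float64(0.0), 'qpos': array([ 1.184,  0.522, -0.036,  1.6  ,  0.021,  1.021, -0.113]), 'qd': array([ 0.001, -0.   ,  0.001,  0.   , -0.003,  0.001,  0.003]), 'joint_efforts': array([ 0.0000e+00, -9.2710e+01,  1.9810e+00, -3.6993e+01,  1.8000e-02,
        8.0000e-03,  0.0000e+00]), 'position': array([ 0.195, -0.594,  0.231]), 'tool_rot': array([-3.141,  0.   ,  0.317]), 'force': array([0.514, 0.109, 0.626]), 'moment': array([-0.015, -0.044, -0.039]), 'finger_force': np.float64(0.0), 'grip_width': np.float64(0.086)}
[[ 0.95   0.311 -0.   ]
 [ 0.311 -0.95   0.001]
 [-0.    -0.001 -1.   ]]
top [[0.008, -0.988, 0.157, 0.301], [-1.0, -0.011, -0.014, 0.159], [0.015, -0.157, -0.988, 1.673], [0.0, 0.0, 0.0, 1.0]] 623.7293117165239 0.02060990078660873
lever_grip [([369.3, 171.5], 0.76)]
lever_pivot [([362.4, 219.0], 0.6)]
catch_ball [([329.8, 227.5], 0.73)]
dial_centre [([283.2, 228.4], 0.93)]
zero_mark [([276.6, 233.3], 0.98)]
needle_tip [([187.0, 304.5], 0.7), ([273.4, 228.6], 0.47)]
press [([320.0, 219.8], 0.56), ([186.3, 305.5], 0.27)]
spare_die_ring [([301.9, 214.3], 0.5)]
side [[-0.662, -0.386, 0.643, -0.195], [-0.75, 0.33, -0.574, 0.801], [0.009, -0.862, -0.508, 0.737], [0.0, 0.0, 0.0, 1.0]] 533.9646664802848 -0.1326405664063928
lever_grip [([330.2, 152.3], 0.58)]
lever_pivot []
catch_ball [([298.0, 283.8], 0.58), ([340.2, 193.2], 0.52)]
dial_centre [([302.6, 216.4], 0.84)]
zero_mark [([301.1, 223.5], 0.66)]
needle_tip []
press [([294.4, 220.6], 0.67)]
spare_die_ring [([297.0, 284.2], 0.73)]
```

```bash
cat > fit.py <<'E'
from h import *
from scipy.optimize import least_squares
P={"lever_grip":(86,-95,283),"catch_ball":(-50,-26,245),"dial_centre":(-75,80,237),"lever_pivot":(0,-95,160),"press":(0,0,0)}
def W(q,X): c,s=np.cos(q[2]),np.sin(q[2]); X=np.array(X)/1000; return np.array([q[0]+c*X[0]-s*X[1],q[1]+s*X[0]+c*X[1],X[2]])
E
python3 - <<'E'
from fit import *
t=bot.grab_frame("top");s=bot.grab_frame("side")
O=[(t,"lever_grip",(369.3,171.5)),(t,"catch_ball",(329.8,227.5)),(t,"dial_centre",(283.2,228.4)),(s,"lever_grip",(330.2,152.3)),(s,"catch_ball",(340.2,193.2)),(s,"dial_centre",(302.6,216.4))]
f=lambda q:np.concatenate([proj(p,W(q,P[l]))-uv for p,l,uv in O])
r=least_squares(f,[.6,.1,0],loss='soft_l1');print(r.x,f(r.x).round(1))
q=r.x
for l in P: print(l,W(q,P[l]).round(3))
a=t["pixels"][130:330,160:460]; im=cv2.hconcat([cv2.resize(t["pixels"][130:330,170:470],(450,300)),cv2.resize(s["pixels"][80:380,180:480],(300,300))])
cv2.imwrite("pics/a.png",im[:,:,::-1])
E
```

```text
[ 0.58121513  0.12423214 -0.15110093] [ 0.1 -0.7  0.  -1.  -0.1  1.8  1.3 -0.7 -0.4  2.4 -0.1  0.1]
lever_grip [0.652 0.017 0.283]
catch_ball [0.528 0.106 0.245]
dial_centre [0.519 0.215 0.237]
lever_pivot [0.567 0.03  0.16 ]
press [0.581 0.124 0.   ]
```

View pics/side1.png

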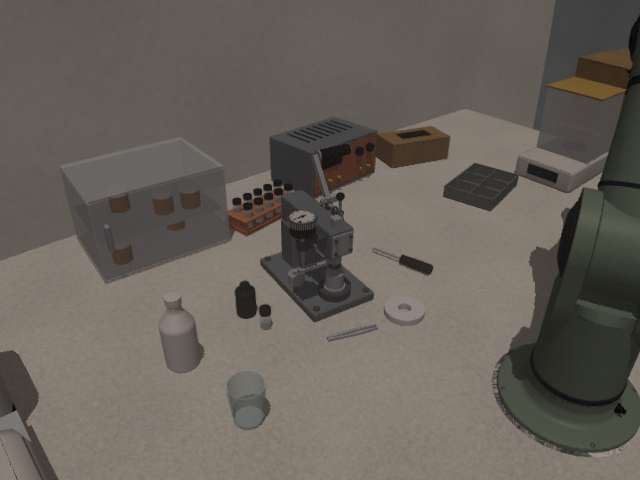

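View pics/top1.png

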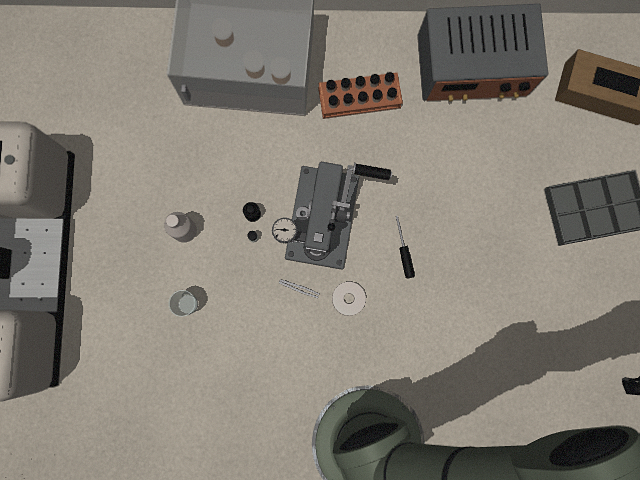

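The press fits at (0.581, 0.124) with yaw -0.151, residuals about 1–2 px. In the top view the dial is at (284,230), the ball at (331,227) and the grip at (372,172). The loose things stand clear of the press. I'll go up and over towards the dial.

Request:
{"name": "carry_out", "arguments": {"rows": [[[0.334,-0.2,-0.17,0],[0.334,-0.2,-0.17,0],[0.334,-0.2,-0.17,0],[0.334,-0.2,-0.17,0],[0.334,-0.2,-0.17,0],[0.334,-0.2,-0.17,0],[0.334,-0.2,-0.17,0],[0.334,-0.2,-0.17,0],[0.334,-0.2,-0.17,0],[0.334,-0.2,-0.17,0],[0.334,-0.2,-0.17,0],[0.334,-0.2,-0.17,0]]]}}

```text
clock: 2.0
position: [0.452, -0.2973, 0.4025]
tool_rot: [3.141, -0.002, 0.322]
force: [0.8, 0.2, -0.6]
grip_width: 0.0853
finger_force: 0.0
```

Request:
{"name": "carry_out", "arguments": {"rows": [[[0.224,-0.468,0,0],[0.224,-0.468,0,0],[0.224,-0.468,0,0],[0.224,-0.468,0,0],[0.224,-0.468,0,0],[0.224,-0.468,0,0],[0.224,-0.468,0,0],[0.224,-0.468,0,0],[0.224,-0.468,0,0],[0.224,-0.468,0,0],[0.224,-0.468,0,0],[0.224,-0.468,0,0]]]}}

```text
clock: 3.0
position: [0.5146, 0.1968, 0.401]
tool_rot: [3.141, 0.0, 0.315]
force: [0.4, -0.6, 0.3]
grip_width: 0.0855
finger_force: 0.0
```

```bash
python3 - <<'E'
from fit import *
o=bot.observe(); print(o["position"].round(4),o["tool_rot"].round(3),o["qpos"].round(2))
p=bot.grab_frame("wrist"); save(p,"w1.png"); print(p["pose"].round(3).tolist(),p["K"][0,0])
q=[0.5812,.1242,-.1511]
for l in ["lever_grip","catch_ball","dial_centre","zero_mark","needle_tip","needle_rest"]:
    print(l,[(np.round(r["position"],1).tolist(),round(r["conf"],2),atz(p,r["position"],.24).round(4).tolist()) for r in bot.spot_point(p,l)[:2]], proj(p,W(q,P[l])).round(1) if l in P else '')
E
```

```text
[0.5146 0.1968 0.401 ] [3.141 0.    0.315] [-0.09  0.3  -0.51  1.53  0.15  1.35 -1.87]
[[0.309, -0.9, -0.307, 0.593], [-0.951, -0.292, -0.1, 0.222], [0.001, 0.323, -0.946, 0.545], [0.0, 0.0, 0.0, 1.0]] 383.81037330416933
lever_grip [([632.2, 136.6], 0.85, [0.657, -0.0152, 0.24])] [636.1 131.6]
catch_ball [([432.4, 244.7], 0.57, [0.5224, 0.1041, 0.24])] [434.5 240. ]
dial_centre [([306.3, 206.6], 0.75, [0.5209, 0.2149, 0.24]), ([432.5, 246.3], 0.7, [0.5211, 0.1035, 0.24])] [306.2 207.9]
zero_mark [([281.9, 218.6], 0.72, [0.5051, 0.231, 0.24])] 
needle_tip [([278.8, 203.9], 0.5, [0.5161, 0.2368, 0.24])] 
needle_rest [([282.8, 201.1], 0.79, [0.5194, 0.2343, 0.24]), ([124.3, 83.8], 0.68, [0.5695, 0.3734, 0.24])]
```

View pics/w1.png

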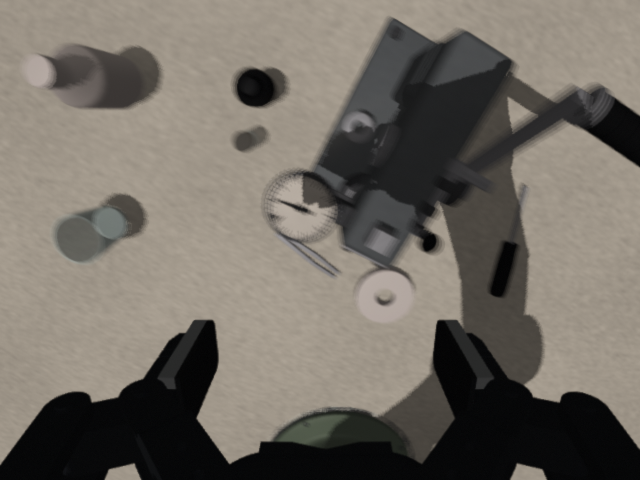

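The dial is at about (301,206), with motion blur. The needle points left, the grip is at top right and the ball at (430,241). I'll take a still, sharper look and rectify the dial face.

Request:
{"name": "carry_out", "arguments": {"rows": [[[0.0,0.0,0.08,0],[-0.05,-0.02,0.08,0],[-0.05,-0.02,0.08,0],[-0.05,-0.02,0.08,0],[-0.05,-0.02,0.08,0],[-0.05,-0.02,0.08,0]]]}}

```text
clock: 3.85
position: [0.4615, 0.1985, 0.322]
tool_rot: [3.141, -0.001, 0.315]
force: [-0.3, 0.8, 1.5]
grip_width: 0.0854
finger_force: 0.0
```

```bash
cat > dial.py <<'E'
from fit import *
import sys
def face(p,c,z=.238,n=400,half=.032):
    g=np.linspace(-half,half,n); m=np.zeros((n,n,2),np.float32)
    for i in range(n):
        for j in range(n): m[i,j]=proj(p,[c[0]-g[i],c[1]-g[j],z])  # up=+x, left=+y
    return cv2.remap(p["pixels"],m[:,:,0],m[:,:,1],cv2.INTER_CUBIC)[:,:,::-1]
if __name__=="__main__":
    o=bot.observe(); print(o["position"].round(4),o["tool_rot"].round(3),o["qpos"].round(2))
    ims=[]
    for cam in sys.argv[2:]:
        p=bot.grab_frame(cam)
        D=bot.spot_point(p,"dial_centre"); c=atz(p,D[0]["position"],.237); print(cam,"c",c.round(4),D[0]["conf"])
        for l in ["zero_mark","needle_tip","needle_rest"]:
            for r in bot.spot_point(p,l)[:2]:
                x=atz(p,r["position"],.237)-c; print(l,round(r["conf"],2),np.linalg.norm(x).round(4),np.degrees(np.arctan2(x[1],x[0])).round(1))
        ims.append(face(p,c))
    cv2.imwrite("pics/"+sys.argv[1],cv2.hconcat(ims))
E
python3 dial.py d1.png wrist top
```

```text
[0.4615 0.1985 0.322 ] [ 3.141e+00 -1.000e-03  3.150e-01] [-0.1   0.27 -0.53  1.78  0.15  1.14 -1.93]
wrist c [0.5182 0.2142 0.237 ] 0.97
zero_mark 0.7 0.023 129.2
zero_mark 0.55 0.0526 69.2
needle_tip 0.84 0.0217 95.1
needle_rest 0.85 0.0211 89.5Traceback (most recent call last):
  File "dial.py", line 13, in <module>
    D=bot.spot_point(p,"dial_centre"); c=atz(p,D[0]["position"],.237); print(cam,"c",c.round(4),D[0]["conf"])
                                               ~^^^
IndexError: list index out of range
```

```bash
python3 dial.py d1.png wrist
```

```text
[0.4609 0.1994 0.3214] [-3.141 -0.     0.316] [-0.1   0.27 -0.53  1.78  0.15  1.14 -1.93]
wrist c [0.5189 0.214  0.237 ] 0.71
zero_mark 0.71 0.0229 130.5
zero_mark 0.21 0.1139 -88.0
needle_tip 0.82 0.0212 95.1
```

View pics/d1.png

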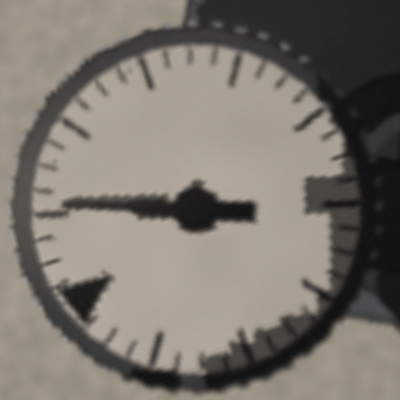

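The rectified face (up = +x) has its hub at (195,210). The pointer tip is at (65,204) and the triangle at (88,295), so the rim needs about 41° clockwise. I'll go over it and grasp.

Request:
{"name": "carry_out", "arguments": {"rows": [[[0.0585,0.0025,0,0],[0.0585,0.0025,0,0],[0.0585,0.0025,0,0],[0.0585,0.0025,0.04,0],[0.0585,0.0025,0.08,0],[0.0585,0.0025,0.106,0],[0.0585,0.0025,0.106,0],[0.0585,0.0025,0.106,0]]]}}

```text
clock: 5.12
position: [0.5166, 0.2153, 0.2153]
tool_rot: [-3.141, 0.002, 0.317]
force: [0.6, -0.1, 0.2]
grip_width: 0.0859
finger_force: 0.0
```

Request:
{"name": "carry_out", "arguments": {"grip": 0.05, "grip_force": 20, "rows": [[[0,0,0,0],[0,0,0,0],[0,0,0,0],[0,0,0,0],[0,0,0,0],[0,0,0,0],[0,0,0,0],[0,0,0,0]]]}}

```text
clock: 5.78
position: [0.5181, 0.215, 0.2174]
tool_rot: [3.141, -0.003, 0.316]
force: [0.1, -3.6, 8.9]
grip_width: 0.0592
finger_force: 20.0
```

Request:
{"name": "carry_out", "arguments": {"rows": [[[0,0,0,6],[0,0,0,12],[0,0,0,18],[0,0,0,24],[0,0,0,30],[0,0,0,36],[0,0,0,41],[0,0,0,41],[0,0,0,41],[0,0,0,41]]]}}

```text
clock: 6.62
position: [0.518, 0.2152, 0.2173]
tool_rot: [-3.14, -0.003, -0.399]
force: [0.7, -4.3, 8.1]
grip_width: 0.059
finger_force: 22.9
```

```bash
python3 dial.py d2.png wrist
```

```text
[0.518  0.2152 0.2173] [-3.14e+00 -3.00e-03 -3.99e-01] [-0.43  0.43 -0.1   1.79  0.05  0.92 -2.52]
wrist c [0.5167 0.2151 0.237 ] 0.68
zero_mark 0.86 0.0221 89.3
needle_tip 0.69 0.0835 -25.4
needle_tip 0.57 0.0219 90.5
needle_rest 0.56 0.0202 87.3
```

View pics/d2.png

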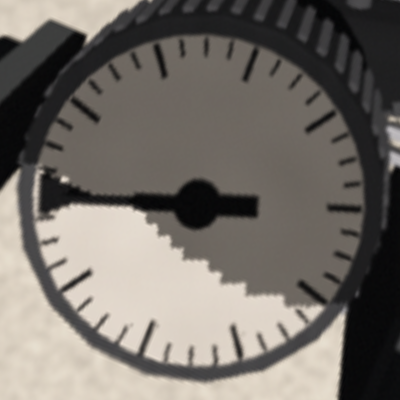

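The triangle at (48,194) is now on the pointer tip, to within about 1°. Releasing the rim and rising.

Request:
{"name": "carry_out", "arguments": {"grip": 0.085, "rows": [[[0,0,0,0],[0,0,0,0],[0,0,0,0],[0,0,0,0],[0,0,0,0],[0,0,0,0],[0,0,-0.03,0],[0,0,-0.06,0],[0,0,-0.1,0],[0,0,-0.1,0],[0,0,-0.1,0]]]}}

```text
clock: 7.78
position: [0.5177, 0.2157, 0.3173]
tool_rot: [-3.139, -0.002, -0.399]
force: [-0.4, -0.3, -1.0]
grip_width: 0.0852
finger_force: 0.0
```

```bash
python3 dial.py d3.png wrist; python3 - <<'E'
from fit import *
t=bot.grab_frame("wrist")
o=bot.observe();print(o["position"],o["tool_rot"],o["qpos"].round(2))
q=[0.5806,.1245,-.1511]
for l in ["catch_ball","dial_centre","lever_grip"]:
    print(l,[(np.round(r["position"],1),round(r["conf"],2),atz(t,r["position"],P[l][2]/1000).round(4)) for r in bot.spot_point(t,l)[:2]],W(q,P[l]).round(4))
E
```

```text
[0.5177 0.2157 0.3173] [-3.139e+00 -2.000e-03 -3.990e-01] [-0.43  0.34 -0.09  1.66  0.03  1.14 -2.5 ]
wrist c [0.5169 0.2148 0.237 ] 0.64
zero_mark 0.68 0.0536 32.2
zero_mark 0.64 0.0205 89.2
needle_tip 0.69 0.021 87.5
needle_rest 0.63 0.021 87.7
[0.51673533 0.21515283 0.31440773] [ 3.14045044e+00  1.05858981e-03 -3.98776624e-01] [-0.43  0.34 -0.09  1.66  0.03  1.14 -2.5 ]
catch_ball [(array([498.1, 177.4]), 0.66, array([0.5248, 0.1057, 0.245 ]))] [0.5273 0.1063 0.245 ]
dial_centre [(array([328.3, 253.5]), 0.88, array([0.5174, 0.2122, 0.237 ]))] [0.5185 0.2149 0.237 ]
lever_grip [] [0.6513 0.0176 0.283 ]
```

View pics/d3.png

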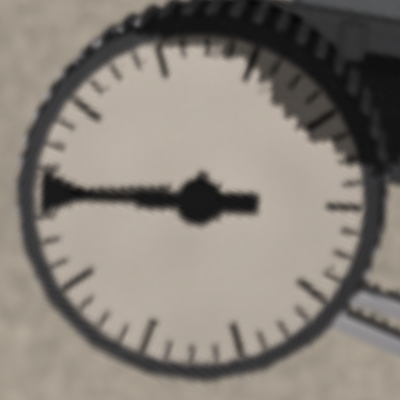

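The rim stays with the triangle at (50,193) under the pointer. Next is the catch: close the fingers, align with the press, and go to the right of the ball.

Request:
{"name": "carry_out", "arguments": {"grip": 0, "rows": [[[0.02,0.04,0,-5],[0.04,0.08,0,-10],[0.06,0.135,0,-14],[0.06,0.135,0,-14],[0.06,0.135,0,-14],[0.06,0.135,0,-14],[0.06,0.135,0,-14],[0.06,0.135,0,-14],[0.06,0.135,0,-14],[0.06,0.135,0,-14]]]}}

```text
clock: 9.07
position: [0.5199, 0.0684, 0.3152]
tool_rot: [-3.142, 0.0, -0.153]
force: [0.9, 0.8, -0.2]
grip_width: 0.0
finger_force: 0.0
```

```bash
python3 - <<'E'
from fit import *
t=bot.grab_frame("wrist"); save(t,"w2.png")
o=bot.observe();print(o["position"],o["tool_rot"],o["qpos"].round(2),o["grip_width"])
for l in ["catch_ball","dial_centre","lever_grip"]:
    print(l,[(np.round(r["position"],1),round(r["conf"],2),atz(t,r["position"],P[l][2]/1000).round(4)) for r in bot.spot_point(t,l)[:2]])
E
```

```text
[0.51986477 0.0682508  0.31522305] [-3.14153081e+00  1.63165940e-04 -1.53418747e-01] [-0.18  0.28 -0.08  1.75  0.02  1.11 -1.99] -5.2064919726503935e-05
catch_ball [(array([260.7, 262. ]), 0.71, array([0.5247, 0.1065, 0.245 ]))]
dial_centre [(array([103.7, 290.5]), 0.63, array([0.518 , 0.2144, 0.237 ]))]
lever_grip []
```

View pics/w2.png

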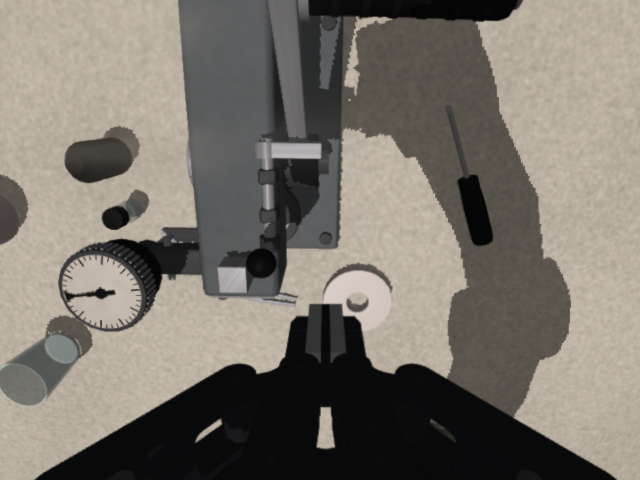

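The ball is at (261,262) and the blade lies across the stem at (290,150). The closed fingertips are to the right of the ball. I'll lower and push left.

Request:
{"name": "carry_out", "arguments": {"rows": [[[0,0,0.04,0],[0,0,0.08,0],[0,0,0.081,0],[0,0,0.081,0],[0,-0.015,0.081,0],[0,-0.025,0.082,0],[0,-0.035,0.084,0],[0,-0.045,0.087,0],[0,-0.055,0.09,0],[0,-0.065,0.091,0],[0,-0.07,0.091,0],[0,-0.07,0.091,0]]]}}

```text
clock: 10.27
position: [0.5306, 0.1382, 0.2242]
tool_rot: [-3.141, 0.0, -0.153]
force: [-0.3, -0.1, -0.3]
grip_width: -0.0001
finger_force: 0.0
```

Request:
{"name": "carry_out", "arguments": {"rows": [[[0,0,0,0],[0,0,0,0],[0,0,-0.04,0],[0,0,-0.08,0],[0,0.07,-0.09,0],[0,0.07,-0.09,0],[0,0.07,-0.09,0],[0,0.07,-0.09,0]]]}}

```text
clock: 10.93
position: [0.5199, 0.0655, 0.315]
tool_rot: [3.142, -0.001, -0.158]
force: [0.5, 0.1, -0.2]
grip_width: -0.0002
finger_force: 0.0
```

```bash
python3 - <<'E'
from fit import *
t=bot.grab_frame("wrist"); save(t,"w3.png",(40,0,600,360))
o=bot.observe();print(o["position"],o["tool_rot"],o["qpos"].round(2),o["grip_width"])
for l in ["catch_ball","dial_centre","lever_grip","zero_mark","needle_tip"]:
    print(l,[(np.round(r["position"],1),round(r["conf"],2),atz(t,r["position"],P.get(l,(0,0,237))[2]/1000).round(4)) for r in bot.spot_point(t,l)[:2]])
E
```

```text
[0.51988822 0.06685369 0.31459543] [-3.14132442e+00 -4.75391689e-04 -1.56131984e-01] [-0.19  0.28 -0.07  1.75  0.02  1.11 -1.99] 0.00019679866635852105
catch_ball [(array([207.8, 244.7]), 0.88, array([0.5408, 0.1322, 0.245 ]))]
dial_centre []
lever_grip []
zero_mark [(array([ 67.1, 298.6]), 0.56, array([0.517 , 0.2385, 0.237 ])), (array([ 66. , 298.9]), 0.4, array([0.5169, 0.2393, 0.237 ]))]
needle_tip [(array([ 67.1, 300.7]), 0.7, array([0.5155, 0.2391, 0.237 ]))]
```

View pics/w3.png

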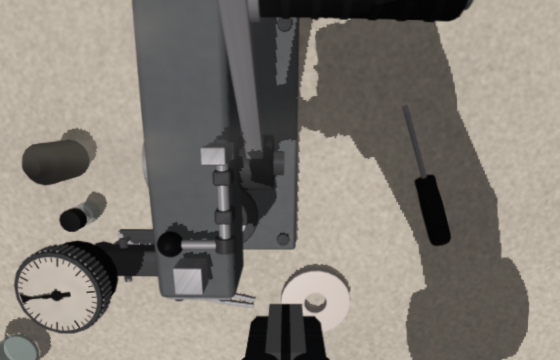

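The catch is flipped: ball at (170,244) on the head, blade up and the stem clear. Now over the grip with the tool turned 90°.

Request:
{"name": "carry_out", "arguments": {"grip": 0.07, "rows": [[[0,0,-0.04,-7],[0.02,0,-0.05,-14],[0.05,0.01,-0.05,-21],[0.08,0.02,-0.05,-28],[0.11,0.028,-0.05,-35],[0.136,0.028,-0.05,-42],[0.136,0.028,-0.05,-49],[0.136,0.028,-0.05,-56],[0.136,0.028,-0.05,-63],[0.136,0.028,-0.05,-70],[0.136,0.028,-0.05,-77],[0.136,0.028,-0.05,-84]]]}}

```text
clock: 12.23
position: [0.65, 0.0195, 0.3639]
tool_rot: [-3.141, -0.0, 1.318]
force: [0.3, 0.1, -0.5]
grip_width: 0.0704
finger_force: 0.0
```

Request:
{"name": "carry_out", "arguments": {"rows": [[[0,0,0,-6],[0,0,0,-6],[0,0,0,-6],[0,0,0,-6]]]}}

```text
clock: 12.57
position: [0.65, 0.0192, 0.3641]
tool_rot: [-3.141, -0.0, 1.413]
force: [-0.2, 0.3, -0.6]
grip_width: 0.07
finger_force: 0.0
```

```bash
python3 - <<'E'
from fit import *
o=bot.observe();print(o["position"],o["tool_rot"],o["qpos"].round(2),o["grip_width"])
for n in ["wrist","top","side"]:
  t=bot.grab_frame(n); save(t,n+"4.png")
  for l in ["lever_grip"]:
    print(n,l,[(np.round(r["position"],1),round(r["conf"],2),atz(t,r["position"],.283).round(4)) for r in bot.spot_point(t,l)[:2]])
E
```

```text
[0.64999145 0.01915602 0.36409629] [-3.14130283e+00 -1.39378731e-05  1.41280537e+00] [ 0.08  0.48 -0.32  1.33  0.15  1.35 -0.4 ] 0.07003945137723469
wrist lever_grip [(array([320. , 260.3]), 0.59, array([0.6454, 0.0158, 0.283 ]))]
top lever_grip [(array([370.1, 171.4]), 0.66, array([0.6505, 0.0158, 0.283 ]))]
side lever_grip [(array([330.6, 154.7]), 0.96, array([0.6391, 0.0318, 0.283 ]))]
```

View pics/wrist4.png

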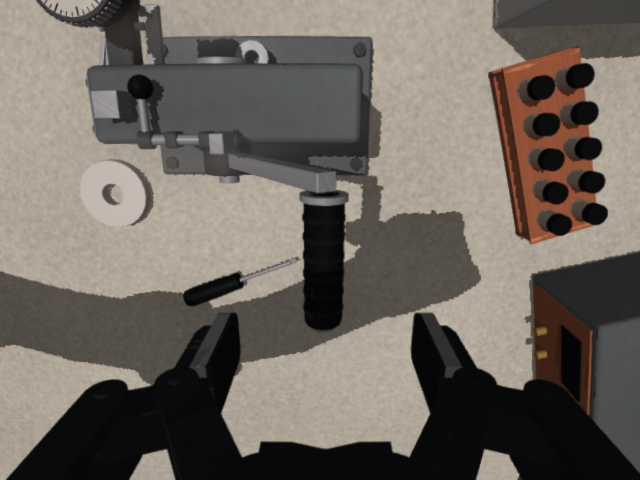

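The grip (column 322) is centred between the fingers (about 325). Descend and grasp.

Request:
{"name": "carry_out", "arguments": {"rows": [[[0,0,0.035,0],[0,0,0.07,0],[0,0,0.1,0],[0,0,0.1,0],[0,0,0.1,0]]]}}

```text
clock: 13.28
position: [0.6497, 0.0189, 0.2641]
tool_rot: [-3.14, 0.0, 1.416]
force: [0.8, -0.6, 0.8]
grip_width: 0.0703
finger_force: 0.0
```

Request:
{"name": "carry_out", "arguments": {"grip": 0.01, "grip_force": 25, "rows": [[[0,0,0,0],[0,0,0,0],[0,0,0,0],[0,0,0,0],[0,0,0,0],[0,0,0,0],[0,0,0,0],[0,0,0,0]]]}}

```text
clock: 13.95
position: [0.6495, 0.0192, 0.2657]
tool_rot: [-3.141, -0.0, 1.416]
force: [-9.2, 1.1, 10.2]
grip_width: 0.0243
finger_force: 25.6
```

```bash
python3 - <<'E'
from fit import *
o=bot.observe(); M=rot(); p0=o["position"]; print(p0,o["force"])
a=-.1511; f=np.array([np.cos(a),np.sin(a),0])
th0=np.arctan2(86,123)
for d in np.arange(0,1.36,.075):
    t=th0-d; D=.15*((np.sin(t)-np.sin(th0))*f+np.array([0,0,np.cos(t)-np.cos(th0)])); print(round(d,3),(M.T@D).round(4))
E
```

```text
[0.64951095 0.01923215 0.26569351] [-9.24676182  1.13818174 10.23408441]
0.0 [0. 0. 0.]
0.075 [-0.     -0.0095 -0.0061]
0.15 [-0.0001 -0.0193 -0.0115]
0.225 [-0.0001 -0.0296 -0.0161]
0.3 [-0.0001 -0.0402 -0.0199]
0.375 [-0.0002 -0.051  -0.0229]
0.45 [-0.0002 -0.062  -0.0251]
0.525 [-0.0002 -0.0732 -0.0265]
0.6 [-0.0003 -0.0844 -0.027 ]
0.675 [-0.0003 -0.0957 -0.0267]
0.75 [-0.0004 -0.1069 -0.0256]
0.825 [-0.0004 -0.1179 -0.0236]
0.9 [-0.0004 -0.1288 -0.0208]
0.975 [-0.0005 -0.1395 -0.0172]
1.05 [-0.0005 -0.1498 -0.0128]
1.125 [-0.0005 -0.1598 -0.0076]
1.2 [-0.0006 -0.1694 -0.0017]
1.275 [-0.0006 -0.1785  0.0049]
1.35 [-0.0006 -0.1871  0.0122]
```

Request:
{"name": "carry_out", "arguments": {"rows": [[[0,-0.0095,-0.006,0],[0,-0.0193,-0.0115,0],[0,-0.0296,-0.016,0],[0,-0.0402,-0.02,0],[0,-0.051,-0.023,0],[0,-0.062,-0.025,0],[0,-0.0732,-0.0265,0],[0,-0.0844,-0.027,0],[0,-0.0844,-0.027,0]]]}}

```text
clock: 14.7
position: [0.5667, 0.0329, 0.2933]
tool_rot: [3.137, -0.002, 1.417]
force: [7.2, 3.7, 4.1]
grip_width: 0.0239
finger_force: 25.4
```

Request:
{"name": "carry_out", "arguments": {"rows": [[[0,-0.0113,0.0003,0],[0,-0.0225,0.0014,0],[0,-0.0335,0.0034,0],[0,-0.0444,0.0062,0],[0,-0.055,0.01,0],[0,-0.0654,0.0142,0],[0,-0.0754,0.0194,0],[0,-0.085,0.0253,0],[0,-0.0941,0.032,0],[0,-0.0985,0.036,0],[0,-0.0985,0.036,0]]]}}

```text
clock: 15.62
position: [0.4699, 0.0488, 0.2574]
tool_rot: [3.138, -0.002, 1.417]
force: [-9.8, 9.0, 28.8]
grip_width: 0.0237
finger_force: 28.4
```

```bash
cat > lev.py <<'E'
from fit import *
o=bot.observe();print(o["position"],o["tool_rot"],o["qpos"].round(2),o["force"],o["grip_width"])
q=[.5795,.1245,-.151]; c,s=np.cos(q[2]),np.sin(q[2])
d=o["position"][:2]-q[:2]; print("press xyz of grasp",c*d[0]+s*d[1],-s*d[0]+c*d[1],o["position"][2]+.019)
ims=[]
for n in ["wrist","side","top"]:
    t=bot.grab_frame(n)
    for l in ["lever_grip","dial_centre","needle_tip","zero_mark","spare_die_ring"]:
        r=bot.spot_point(t,l)[:1]; z=.276 if l=="lever_grip" else .237
        print(n,l,[(np.round(x["position"],1),round(x["conf"],2),atz(t,x["position"],z).round(4)) for x in r], proj(t,W(q,(-95,-95,276))).round(1) if l=="lever_grip" else "")
    ims.append(t["pixels"])
im=cv2.hconcat([cv2.resize(ims[0],(480,360)),cv2.resize(ims[1][120:320,220:400],(320,360))])
cv2.imwrite("pics/lev.png",im[:,:,::-1])
E
python3 lev.py
```

```text
[0.46992792 0.0487784  0.25744697] [ 3.13789768e+00 -2.15090694e-03  1.41747053e+00] [ 0.09  0.26 -0.38  1.94  0.12  0.95 -0.5 ] [-9.83016091  8.95940147 28.82577512] 0.023686747588544447
press xyz of grasp -0.09693471918957763 -0.09134255188326157 0.27644696980512645
wrist lever_grip [] [332.2 352.7]
wrist dial_centre [] 
wrist needle_tip [] 
wrist zero_mark [] 
wrist spare_die_ring [(array([438.9,  48.3]), 0.85, array([0.5302, 0.1491, 0.237 ]))] 
side lever_grip [(array([382.1, 184.4]), 0.83, array([0.4642, 0.0482, 0.276 ]))] [380.7 182.9]
side dial_centre [(array([300. , 213.8]), 0.71, array([0.5311, 0.2111, 0.237 ]))] 
side needle_tip [] 
side zero_mark [(array([294. , 218.9]), 0.58, array([0.5224, 0.2334, 0.237 ]))] 
side spare_die_ring [(array([295.8, 283.9]), 0.72, array([0.3517, 0.3674, 0.237 ]))] 
top lever_grip [] [357.3 249.4]
top dial_centre [(array([283.7, 232.8]), 0.8, array([0.513, 0.213, 0.237]))] 
top needle_tip [] 
top zero_mark [(array([274.5, 228.3]), 0.74, array([0.5234, 0.2346, 0.237 ]))] 
top spare_die_ring [(array([303.4, 213.4]), 0.71, array([0.5594, 0.1678, 0.237 ]))]
```

View pics/lev.png

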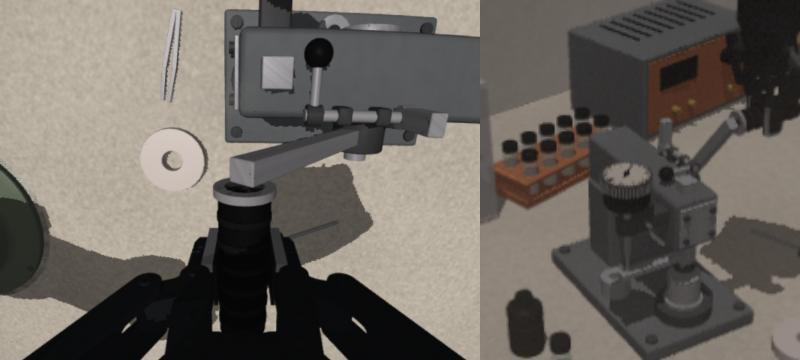

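The lever is near its stop, with the grasp at press (-97, -91, 276) by estimate. I'll push a little more along the tangent to check that it's firmly on the stop.

Request:
{"name": "carry_out", "arguments": {"grip_force": 40, "rows": [[[0,-0.002,-0.001,0],[0,-0.004,-0.001,0],[0,-0.005,-0.001,0],[0,-0.005,-0.001,0],[0,-0.005,-0.001,0]]]}}

```text
clock: 16.93
position: [0.469, 0.0494, 0.2581]
tool_rot: [3.132, -0.005, 1.417]
force: [30.0, 7.4, -11.0]
grip_width: 0.0235
finger_force: 40.1
```

```bash
python3 lev.py | head -3
```

```text
[0.46903628 0.04936251 0.25810509] [ 3.13175842 -0.00464659  1.41688299] [ 0.09  0.26 -0.38  1.95  0.12  0.94 -0.5 ] [ 29.98944077   7.42053083 -10.99549737] 0.02352047055461899
press xyz of grasp -0.0979040735009832 -0.09089921744352132 0.2771050917763486
wrist lever_grip [(array([323.6, 353.8]), 0.81, array([0.4669, 0.045 , 0.276 ]))] [334.9 352.4]
```

Request:
{"name": "carry_out", "arguments": {"rows": [[[0,0,0.001,0],[0,0,0.002,0],[0,0,0.002,0],[0,0,0.002,0],[0,0,0.002,0],[0,0,0.002,0]]]}}

```text
clock: 18.33
position: [0.4689, 0.0492, 0.2573]
tool_rot: [3.131, -0.004, 1.417]
force: [18.5, 4.4, 15.9]
grip_width: 0.0234
finger_force: 42.7
```

```bash
python3 lev.py | grep -v spare
```

```text
[0.46892812 0.04922149 0.25730908] [ 3.13127459 -0.00417112  1.41656535] [ 0.09  0.26 -0.38  1.95  0.12  0.94 -0.51] [18.51341406  4.42108055 15.86285601] 0.023441718351876594
press xyz of grasp -0.0979897897158034 -0.09105490468421679 0.27630907770787244
wrist lever_grip [(array([323.6, 354.4]), 0.74, array([0.4668, 0.0451, 0.276 ]))] [335.3 353.4]
wrist dial_centre [] 
wrist needle_tip [] 
wrist zero_mark [] 
side lever_grip [(array([381.7, 184.3]), 0.78, array([0.4651, 0.0484, 0.276 ]))] [380.7 182.9]
side dial_centre [(array([299.1, 216. ]), 0.88, array([0.5251, 0.2182, 0.237 ]))] 
side needle_tip [(array([294.3, 281.6]), 0.43, array([0.3582, 0.3653, 0.237 ]))] 
side zero_mark [(array([290. , 218.6]), 0.71, array([0.5284, 0.2385, 0.237 ]))] 
top lever_grip [] [357.3 249.4]
top dial_centre [(array([281.8, 225.7]), 0.8, array([0.5297, 0.2177, 0.237 ]))] 
top needle_tip [(array([312. , 227.3]), 0.23, array([0.5267, 0.1473, 0.237 ]))] 
top zero_mark [(array([275.8, 227.2]), 0.72, array([0.526 , 0.2316, 0.237 ]))]
```

The tangential push is about 24 N against a 9 N spring, with no further travel, so the lever is firmly on its stop. Handing in.

```bash
python3 -c "
from workcell import bot
print(bot.job_done())"
```

```text
the job is handed in; nothing more can be done
None
```

The job is handed in, with no verdict returned: I set the dial's zero mark under the pointer to within about 1°, flipped the catch, and am holding the lever at its forward stop by the grip (18.3 s used).

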